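# Take the detector head off the photometer's bayonet collar and park it

### The arm

A 6-joint arm with a two-finger parallel gripper is mounted at the origin on the work surface. World frame = base frame: x ahead of the robot, y to its left, z up, the work surface at z = 0. Lengths are in m, angles in degrees, forces in N, time in s.
With the tool pointing down it reaches from about 0.25 to 0.725 m from the base axis. Payload 9.7 kg.
Tool frame: the origin (TCP) lies at the very end of the fingers, on their centre line; the grasp point (between the pads) lies grasp_offset behind it (grasp_offset is the distance from the TCP to the grasp point, in m); z points along the fingers, y is the line along which they close (so a half turn about z gives the same grasp; the last joint's range is limited). The gripper opens to 85 mm and grips with 20 to 120 N. Pads are 22 mm wide; open, the fingers measure 114 mm over their backs; the gripper's body (76 mm by 85 mm) begins 54 mm behind the grasp point. The pads swing forward as they close: fully open they stand 13 mm farther back than shut.
Start: joints at [65.947, 4.979, 10.078, 95.1, 0, 90], TCP at [0.224, 0.502, 0.231] pointing down, gripper open.
Joint ranges: [-179.16, 179.16], [-48.56, 103.87], [-65.8, 70.77], [-126.05, 130.52], [-82.76, 87.17], [-180, 180]. Speed limits (degrees/s): [127.2, 127.2, 147.25, 180, 180, 180].

### API

Orientations are given as [roll, pitch, yaw] about the fixed x, y, z axes, in that order (R = Rz(yaw) Ry(pitch) Rx(roll)).
In Python, from workcell import get_obs, camera, calibration, job_done, recognise, cut_out, mark_of, grasp_offset gives the robot as it stands.
- The arm moves only by the tool servo_tool, never from a script. Its argument "moves" is a list of rows, each a list of 3 entries, a list of its own where there are three numbers: the turn, a rotation vector about the tool's x, y, z in degrees, then the shift along the tool's x, y, z in m, then the opening in per cent of the stroke, from 0 (shut) to 100 (fully open). In form: [[[ax, ay, az], [x, y, z], claw], ...]. A call has 1 to 12 rows; each row shifts and turns the commanded pose from where the row before left it, along the tool's axes as they then stand; what a row does not reach is not made up. A row lasts 1/10 s, in which the tool goes at most 50 mm and 8.59 degrees, less where a joint would pass 70% of its speed; a pose out of reach is approached as far as the arm can. A call is refused whole if a number of a shift passes 0.05 or a number of a turn 8.59, either way. A call with a gripper value outside its range is refused whole. The fingers move at their own pace and stop on an object; "force" is the grip in N (left out, the last holds). Time passes only in rows, so rows that do not move let the fingers close. It gives the time, the measured TCP pose, the force, the opening and the grip force at its end, in the units of the state.
- get_obs(): the state, without advancing time (a new reading comes with each control period).
- camera(name): name is "scene" or "top" or "wrist"; returns (picture, depth): 384x512x3 uint8, red, green, blue; 384x512 float32, m along the optical axis (not along the pixel's ray), 0 where there is no reading.
- calibration(name): a dict with "camera_matrix" (3x3 intrinsics, pixels), "R" (3x3) and "t" (3): a world point X has camera coordinates R X + t. Camera axes: x right, y down, z forward; pixel columns grow to the right and rows downward; lengths in m; the calibration is good to about 2 mm. A picture is of the moment at which its call begins: read the wrist's pose just before it. calibration takes no time and is no camera call; for the wrist camera it gives the pose at the moment of the call.
- job_done(): hands the job in; it is judged then, once.
Trained networks look in the newest picture that a camera, given by its name, has taken for a name from the list of things; names that differ only in an ending like _2 or _b are one class to them, and where a whole thing is asked for, a point or a joint stands for the part that bears it (a point fixed in the world has none). Each returns a list of dicts, best first, with "score" (0 to 1); they miss things now and then, are a little off and sometimes report something else, mostly with a low value. They report only what shows in the picture. A call takes as long as a camera call. They do not tell look-alikes from the thing itself.
- recognise(name, camera): "xyz" ([x, y, z] in m, in the coordinates of the camera as it stood for that picture, good to about 4 mm: the middle of the surface that is visible of it).
- cut_out(name, camera): "mask" (384x512 bool, what is visible of it).
- mark_of(name, camera): "xyz" ([x, y, z] in m, in the coordinates of the camera as it stood for that picture, good to about 4 mm: a listed point, or the origin of a listed thing).
The state is a dict: "time": time; "q": joint angles; "qd": joint speeds; "joint_efforts": joint torques, N m; "ee_pos": TCP position; "tcp_rot": TCP orientation; "wrist_force": force on the tool from outside, world axes, zero at the start; "torque": the same for the moment, N m; "opening": finger opening in m; "grasp_force": force on a finger pad.
Only numpy, scipy, OpenCV 4.12 (cv2) and the standard library are available. Lean on these libraries where they do the work, as an engineer would, in place of code of your own. Each camera call takes 0.05 s, during which the arm holds its last target. There are 200 camera calls.

### The job

The black detector head with the blue grip bar is locked in the collar on top of the photometer. Press the red release button fully down (it stays down), twist the head about a quarter turn counter-clockwise until you feel its stop, lift it straight off and set it down gently, upright, in the empty round rest. Never force the head against its collar, and leave the spare head and the glassware undisturbed.

Things in the scene. Friction and masses are not known exactly. Their poses are not given: they have to be found in the camera images.
- photometer: White instrument, 260 x 300 x 85 mm high (flat deck at 85 mm), fixed. Origin: centre of its underside; z up; -x is its front. A black sample lid, 22 mm high, lies on the rear of the deck (x 50 to 120 mm).
- collar (a point): Axis of the bayonet collar at deck level, 30 mm ahead of the photometer's centre; axes as the photometer. Collar: aluminium ring, outer diameter 74 mm, 14 mm high. Seated in it, the head has about 2.5 mm sideways, 3 mm vertical and a few degrees of turning play. The locked head's bar points about 24 degrees clockwise (from above) of the photometer's x.
- keeper_level (a point): Same axis, at the underside of the keeper ring (8 to 13 mm above the deck) that holds down the head's lugs. Two windows in it, hidden by the head, let the lugs rise; just past each is a solid stop. Lightly on the stop, the lugs are within 1.5 degrees of mid-window; about 3 degrees either side is free. The stop comes 55 to 95 degrees counter-clockwise (from above) of the start, it varies: feel for it.
- release (a joint): Travel of the release button in m: 0 up (locked), 0.008 fully down (head free to turn; less than 0.0075 still blocks it). About 3 N of friction moves it; it stays where it is pushed.
- release_top (a point): Centre of the flat top of the red round button, 22 mm diameter, on a grey 32 mm square housing 62 mm in front (-x of the photometer) of the collar's axis. Its top stands 34 mm above the deck when up, 26 mm when down; the housing's top is 24 mm above the deck.
- head_mid (a point): Centre of the detector head, half-way up, on its axis; z up, x along the grip bar. Head 70 mm high, 0.28 to 0.46 kg, loose; its foot is 35 mm below this point and stands on the deck when seated. Foot lifted 15 mm above the deck, it is clear of the keeper. A force above 50 N between head and photometer breaks it.
- head_bar (a point): Centre of the head's blue grip bar, 57 mm above the foot: bar 58 mm long (along x), 20 mm thick (y), from 42 to 70 mm above the foot. Below it a black drum 72 mm diameter (18 to 44 mm), then a spigot 40 mm diameter (0 to 20 mm) with two lugs along x: 58 mm across their ends, 11.5 mm wide, 5 mm thick, at the foot.
- rest_floor (a point): Centre of the inner floor of the empty rest: fixed black rubber dish, outer diameter 94 mm, inner 72 mm, 16 mm high, floor 6 mm above the table. The head stands in it on its foot, at any turn.
- spare_mid (a point): Centre of a spare head of the same shape and size, grey drum and orange bar, standing in a second rest like the first. Leave alone.
- flask_a: Stoppered violet glass flask, 68 mm diameter, 158 mm high, loose; origin under its centre. Leave alone.
- flask_b: Same as flask_a.
- flask_c: Same shape, clear glass. Leave alone.
- flask_d: Same shape, amber glass. Leave alone.
- head_dot (a point): Small white dot on top of the head's grip bar, 22 mm from the head's axis along its x, 70 mm above the foot; it shows which way the head is turned.
Things that resemble listed ones, but are neither listed nor needed, are in the scene too. Leave any yellow look-alike of the part that bears rest_floor alone.

How it is judged (in metres and radians):
On the way, in this order (a step that is already met when the one before it is completed fails the run):
1. the release button is fully down, the head still in its collar (value of joint release above 0.0075 m and z of head_mid in the frame of collar below 0.042 m), for 0.1 s.
2. the head is twisted some 50 degrees counter-clockwise, still in its collar (y of head_dot in the frame of collar above 0.007 m and z of head_mid in the frame of collar below 0.042 m and horizontal distance between head_mid and collar below 0.006 m), for 0.05 s.
3. the head is lifted clear of the collar (z of head_mid in the frame of collar above 0.052 m), for 0.05 s.
At the end, for the whole second after the job is handed in: The head stands released, at rest and upright (within 0.08 rad) on the floor of the empty rest: its axis within 12 mm of the rest's centre, its centre 32 to 38 mm above the rest's floor (horizontal distance between head_mid and rest_floor below 0.012 m and z of head_mid in the frame of rest_floor between 0.032 and 0.038 m and angle between head_mid's own z axis and vertical below 0.08 rad and linear speed of head below 0.02 m/s); the robot touches nothing.
It fails at once if the head is forced against the photometer or its collar (more than 50 N) (contact force between head and photometer above 50 N).
It fails at once if the head is dropped or rammed into the rest (more than 45 N) (contact force between head and rest above 45 N).
It fails at once if the spare head is moved more than 15 mm (distance of spare_mid from where it was at the start of the episode above 0.015 m).
It fails at once if a flask is moved more than 20 mm or tipped (distance of any of flask_a, flask_b, flask_c, flask_d from where it was at the start of the episode above 0.02 m or angle between any of flask_a, flask_b, flask_c, flask_d's own z axis and vertical above 0.3 rad).
It also fails if it takes over 72 s, if anything falls off the work surface, if the arm or the gripper's body presses on something with over 40 N, if the wrist force passes 120 N, or if a joint passes its speed limit or range.

## Working session

There is one attempt and no reset: what is moved stays moved. The work goes in short steps, Python scripts to look and compute and a tool call to move; the robot and the scene stay as the last step left them, time stands still between calls to the robot, and variables do not carry over. Pictures are saved under pics/ and viewed, at most 10 in all, crops included, and the job is handed in when it is done.

Besides the shell and the picture viewer there is one more tool, called after "Call:" by a JSON object that holds its "api" and its "payload". servo_tool: Moves the arm, as the interface text tells. Its arguments: {"type":"object","properties":{"moves":{"type":"array"},"force":{"type":"number"}},"required":["moves"]}

```bash
mkdir -p pics; ls; cat > h.py <<'E'
import numpy as np, cv2
from workcell import *
def w(name,xyz,C=None):
    C=C or calibration(name); R=np.array(C["R"]);t=np.array(C["t"])
    return R.T@(np.array(xyz)-t)
def save(name,f):
    p,d=camera(name); cv2.imwrite("pics/"+f,p[:,:,::-1]); return p,d
def cloud(name,d):
    C=calibration(name);K=np.array(C["camera_matrix"]);v,u=np.mgrid[:384,:512]
    X=np.stack([(u-K[0,2])/K[0,0]*d,(v-K[1,2])/K[1,1]*d,d],-1)
    return (X-np.array(C["t"]))@np.array(C["R"])
E
python3 - <<'E'
from h import *
np.set_printoptions(precision=4,suppress=True)
o=get_obs();print(o["time"],o["ee_pos"],o["tcp_rot"],o["opening"],grasp_offset)
a=save("scene","s1.png");b=save("top","t1.png")
cv2.imwrite("pics/c1.png",cv2.resize(np.hstack([a[0],b[0]])[:,:,::-1],(800,300)))
for c in ["top","scene"]:
  for n in ["collar","release_top","head_mid","head_bar","head_dot","rest_floor","spare_mid","photometer","flask_a","flask_c","flask_d"]:
    for r in mark_of(n,c)[:4]: print(c,n,round(r["score"],2),w(c,r["xyz"]))
print(get_obs()["time"])
E
```

```text
pics
0.0 [0.2241 0.502  0.2306] [-179.9195    0.0018  155.9458] 0.08535998206938103 0.0187
top collar 0.98 [ 0.5872 -0.0259  0.0801]
top collar 0.43 [ 0.6154 -0.0379 -0.0045]
top release_top 0.56 [ 0.5349 -0.0135  0.1184]
top head_mid 0.78 [ 0.5938 -0.0305  0.1209]
top head_bar 0.56 [ 0.5966 -0.0284  0.1428]
top head_dot 0.7 [ 0.6091 -0.0455  0.1507]
top rest_floor 0.87 [0.3251 0.3451 0.009 ]
top rest_floor 0.83 [0.4852 0.4465 0.0057]
top rest_floor 0.74 [0.4514 0.3178 0.0094]
top spare_mid 0.96 [ 0.4635 -0.3005  0.0352]
top spare_mid 0.49 [ 0.5775  0.3414 -0.0013]
top photometer 0.56 [ 0.617  -0.0356 -0.0042]
top flask_a 0.66 [ 0.5786  0.3439 -0.001 ]
top flask_a 0.62 [ 0.7111 -0.3088  0.0036]
top flask_a 0.59 [ 0.6876  0.3125 -0.    ]
top flask_c 0.66 [ 0.5786  0.3439 -0.001 ]
top flask_c 0.62 [ 0.7111 -0.3088  0.0036]
top flask_c 0.59 [ 0.6876  0.3125 -0.    ]
top flask_d 0.66 [ 0.5786  0.3439 -0.001 ]
top flask_d 0.62 [ 0.7111 -0.3088  0.0036]
top flask_d 0.59 [ 0.6876  0.3125 -0.    ]
scene collar 0.9 [ 0.5933 -0.0292  0.0851]
scene release_top 0.42 [ 0.5322 -0.0069  0.1222]
sce
[... 255 characters left out ...]
3 0.4513 0.0047]
scene rest_floor 0.58 [0.4514 0.3216 0.0037]
scene spare_mid 0.64 [ 0.4575 -0.3022  0.0445]
scene photometer 0.75 [ 0.6234 -0.0316  0.0014]
scene flask_a 0.97 [ 0.6917  0.314  -0.0039]
scene flask_a 0.95 [ 0.7103 -0.3083 -0.0028]
scene flask_a 0.79 [ 0.5943 -0.3291 -0.0017]
scene flask_a 0.74 [ 0.6099 -0.0455  0.1584]
scene flask_c 0.97 [ 0.6917  0.314  -0.0039]
scene flask_c 0.95 [ 0.7103 -0.3083 -0.0028]
scene flask_c 0.79 [ 0.5943 -0.3291 -0.0017]
scene flask_c 0.74 [ 0.6099 -0.0455  0.1584]
scene flask_d 0.97 [ 0.6917  0.314  -0.0039]
scene flask_d 0.95 [ 0.7103 -0.3083 -0.0028]
scene flask_d 0.79 [ 0.5943 -0.3291 -0.0017]
scene flask_d 0.74 [ 0.6099 -0.0455  0.1584]
1.2
```

View pics/t1.png

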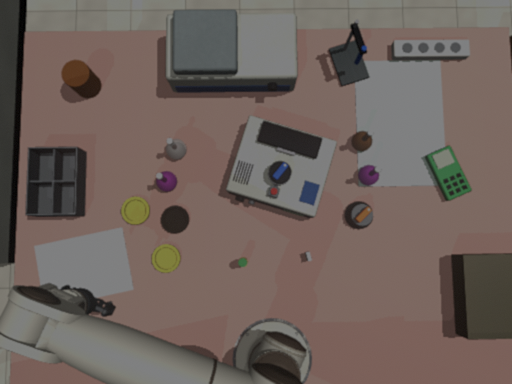

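View pics/s1.png

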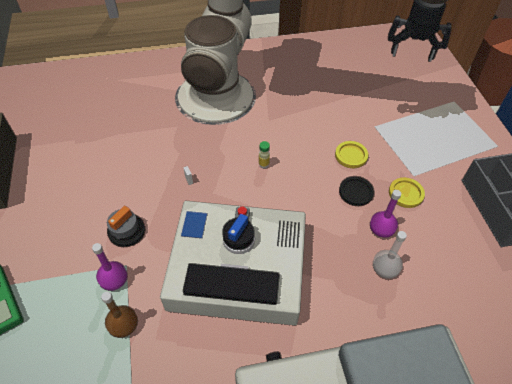

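The top view shows the head at about (280,173), the button at (273,192), the empty black rest at (175,220) and yellow look-alikes at (135,210) and (166,258). The scene view agrees. Next I'll refine the poses from depth.

```bash
cat > m.py <<'E'
from h import *
np.set_printoptions(precision=4,suppress=True)
for c in ["top","scene"]:
    p,d=camera(c);P=cloud(c,d);I=p.astype(int)
    near=np.hypot(P[...,0]-.6,P[...,1]+.03)<.25
    m=near&(abs(P[...,2]-.085)<.006)&(d>0)
    k=cv2.morphologyEx(m.astype(np.uint8),cv2.MORPH_OPEN,np.ones((3,3)))>0
    r=cv2.minAreaRect((P[k][:,:2]*1000).astype(np.float32)); print(c,"deck",r, P[k][:,2].mean())
    R,G,B=I[...,0],I[...,1],I[...,2]
    hd=np.hypot(P[...,0]-.59,P[...,1]+.03)<.05
    b=hd&(P[...,2]>.143)&(B>R+30)
    q=P[b]; print("bar",len(q),q.mean(0), q[:,2].max(), cv2.minAreaRect((q[:,:2]*1000).astype(np.float32)))
    rd=near&(R>G+70)&(R>B+70)&(P[...,2]>.095); print("btn",rd.sum(),P[rd].mean(0),np.median(P[rd],0))
    rr=np.hypot(P[...,0]-.4514,P[...,1]-.319)<.065
    dk=rr&(I.sum(-1)<150)&(d>0)&(P[...,2]<.03)
    rim=dk&(P[...,2]>.011)
    print("rest",dk.sum(),rim.sum(),cv2.minEnclosingCircle((P[dk][:,:2]*1000).astype(np.float32)),cv2.minEnclosingCircle((P[rim][:,:2]*1000).astype(np.float32)), P[rim][:,2].mean())
E
python3 m.py
```

```text
top deck ((619.9136352539062, -36.52290344238281), (298.70458984375, 257.6214294433594), 72.18612670898438) 0.08486098785794743
bar 117 [ 0.5914 -0.028   0.1538] 0.16117842786017603 ((592.1865844726562, -28.517822265625), (19.868967056274414, 55.16428756713867), 50.041343688964844)
btn 18 [ 0.533  -0.0091  0.1181] [ 0.5329 -0.009   0.119 ]
rest 580 235 ((451.89532470703125, 317.1368103027344), 45.92217254638672) ((452.2218933105469, 316.9945373535156), 45.727142333984375) 0.016574130781754973
scene deck ((621.6746826171875, -37.5294189453125), (299.63958740234375, 262.1650085449219), 72.32880401611328) 0.08558956240685608
bar 238 [ 0.5967 -0.0293  0.1541] 0.15929092239157647 ((594.0144653320312, -29.574241638183594), (21.54114532470703, 58.84196853637695), 50.0560417175293)
btn 59 [ 0.5346 -0.0097  0.1195] [ 0.535  -0.0097  0.1193]
rest 778 319 ((458.53759765625, 317.20257568359375), 47.486114501953125) ((458.6419372558594, 317.4120178222656), 47.44658279418945) 0.015855536622024227
```

Call:
{"api": "servo_tool", "payload": {"moves": [[[0,0,-6.3],[0,0,0],0],[[0,0,0],[-0.032,-0.028,0],0],[[0,0,0],[-0.032,-0.028,0],0],[[0,0,0],[-0.032,-0.028,0],0],[[0,0,0],[-0.032,-0.028,0],0],[[0,0,0],[-0.032,-0.028,0],0],[[0,0,0],[-0.032,-0.028,0],0],[[0,0,0],[-0.032,-0.028,0],0],[[0,0,0],[-0.032,-0.028,0],0],[[0,0,0],[-0.032,-0.028,0],0],[[0,0,0],[-0.032,-0.028,0],0],[[0,0,0],[-0.032,-0.028,0],0]]}}

```text
time: 2.5
ee_pos: [0.4661, 0.0999, 0.2315]
tcp_rot: [180.0, 0.0, 162.2]
wrist_force: [0.7, 0.6, 0.2]
opening: 0.0004
grasp_force: 0.0
```

```bash
cat > g.py <<'E'
from h import *
from scipy.spatial.transform import Rotation as Ro
np.set_printoptions(precision=4,suppress=True)
def go(tgt,yaw=None):
    o=get_obs();R=Ro.from_euler("xyz",o["tcp_rot"],degrees=True)
    print("t",o["time"],"pos",o["ee_pos"],"rot",o["tcp_rot"],"q",o["q"],"shift",R.inv().apply(np.array(tgt)-o["ee_pos"]),"az",None if yaw is None else (o["tcp_rot"][2]-yaw+180)%360-180)
E
python3 - <<'E'
from g import *
go([.533,-.009,.125])
save("wrist","w1.png")
for n in ["release_top","collar","head_dot","head_bar","head_mid"]:
    for r in mark_of(n,"wrist")[:2]: print(n,round(r["score"],2),w("wrist",r["xyz"]))
E
```

```text
t 2.5 pos [0.4661 0.0999 0.2315] rot [179.9782   0.0321 162.2408] q [12.0909 -5.0607  0.0699 95.0919  0.0029 29.8501] shift [-0.0968 -0.0833  0.1065] az None
release_top 0.49 [ 0.5322 -0.0119  0.1184]
head_dot 0.36 [ 0.5302 -0.0113  0.1179]
head_mid 0.5 [ 0.5943 -0.0321  0.1223]
```

View pics/w1.png

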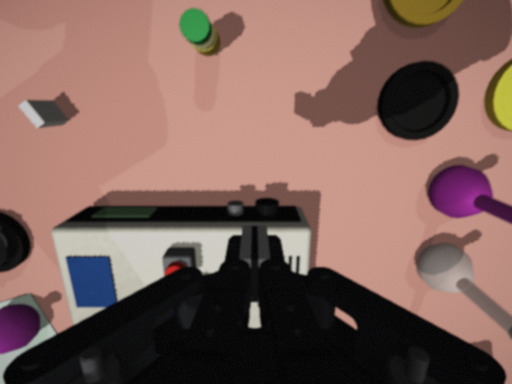

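The wrist view shows the button at (177,268) on its housing and the empty black rest at (418,100). The button estimates agree, so I'll press it.

Call:
{"api": "servo_tool", "payload": {"moves": [[[0,0,0],[-0.032,-0.028,0],0],[[0,0,0],[-0.032,-0.028,0],0],[[0,0,0],[-0.032,-0.028,0],0],[[0,0,0],[0,0,0.04],0],[[0,0,0],[0,0,0.04],0],[[0,0,0],[0,0,0.025],0],[[0,0,0],[0,0,0.004],0],[[0,0,0],[0,0,0],0]]}}

```text
time: 3.6
ee_pos: [0.531, -0.0066, 0.1226]
tcp_rot: [-180.0, -0.0, 162.3]
wrist_force: [-0.4, 0.3, 0.5]
opening: 0.0001
grasp_force: 0.0
```

Call:
{"api": "servo_tool", "payload": {"moves": [[[0,0,0],[-0.002,-0.001,0.002],0],[[0,0,0],[0,0,0.002],0],[[0,0,0],[0,0,0.002],0],[[0,0,0],[0,0,0.001],0],[[0,0,0],[0,0,0.001],0],[[0,0,0],[0,0,0.001],0],[[0,0,0],[0,0,0.001],0],[[0,0,0],[0,0,0],0]]}}

```text
time: 4.4
ee_pos: [0.5329, -0.0093, 0.1122]
tcp_rot: [-180.0, -0.0, 162.2]
wrist_force: [2.5, -0.2, 2.4]
opening: 0.0003
grasp_force: 1.3
```

Call:
{"api": "servo_tool", "payload": {"moves": [[[0,0,0],[0,0,0.001],0],[[0,0,0],[0,0,0.001],0],[[0,0,0],[0,0,0],0]]}}

```text
time: 4.7
ee_pos: [0.5329, -0.0093, 0.1108]
tcp_rot: [180.0, 0.0, 162.2]
wrist_force: [-0.9, -0.1, 7.0]
opening: -0.0002
grasp_force: 3.8
```

Call:
{"api": "servo_tool", "payload": {"moves": [[[0,0,0],[0,0,0.0007],0],[[0,0,0],[0,0,0.0007],0],[[0,0,0],[0,0,0],0]]}}

```text
time: 5.0
ee_pos: [0.5328, -0.0093, 0.1106]
tcp_rot: [180.0, 0.1, 162.2]
wrist_force: [-4.0, 0.1, 17.0]
opening: 0.0001
grasp_force: 8.2
```

Call:
{"api": "servo_tool", "payload": {"moves": [[[0,0,0],[0,0,-0.02],0],[[0,0,0],[0,0,-0.04],0],[[0,0,0],[0,0,-0.04],100],[[0,0,7.57],[0,0,-0.02],100],[[0,0,7.57],[0,0,0],100],[[0,0,7.57],[0,0,0],100],[[0,0,0],[-0.029,0.012,0],100],[[0,0,0],[-0.029,0.012,0],100],[[0,0,0],[0,0,0],100]]}}

```text
time: 5.9
ee_pos: [0.5942, -0.0296, 0.2261]
tcp_rot: [-179.9, -0.1, 139.5]
wrist_force: [-1.1, 0.8, -1.3]
opening: 0.0854
grasp_force: 0.0
```

```bash
python3 - <<'E'
from g import *
go([.593,-.0285,.132],139.5)
p,d=save("wrist","w2.png");P=cloud("wrist",d);I=p.astype(int);R,G,B=I[...,0],I[...,1],I[...,2]
b=(np.hypot(P[...,0]-.59,P[...,1]+.03)<.05)&(P[...,2]>.148)&(P[...,2]<.163)&(B>R+30)
q=P[b];print(len(q)); 
if len(q)>10: print(q.mean(0),cv2.minAreaRect((q[:,:2]*1000).astype(np.float32)))
for n in ["head_dot","head_bar","head_mid","release_top"]:
    for r in mark_of(n,"wrist")[:2]: print(n,round(r["score"],2),w("wrist",r["xyz"]))
E
```

```text
t 5.9 pos [ 0.5942 -0.0296  0.2261] rot [-179.8549   -0.1487  139.491 ] q [-2.8395 11.4205 16.6973 95.4831 -0.024  37.6694] shift [0.0014 0.0003 0.0941] az -0.009044803010027636
1553
[ 0.5897 -0.0272  0.1543] ((591.8130493164062, -28.964658737182617), (20.01301383972168, 57.84343338012695), 50.92448806762695)
head_dot 0.81 [ 0.6082 -0.0392  0.1563]
head_bar 0.95 [ 0.5907 -0.027   0.1452]
head_mid 0.92 [ 0.5914 -0.0324  0.1256]
release_top 0.84 [ 0.5297 -0.0072  0.1113]
```

View pics/w2.png

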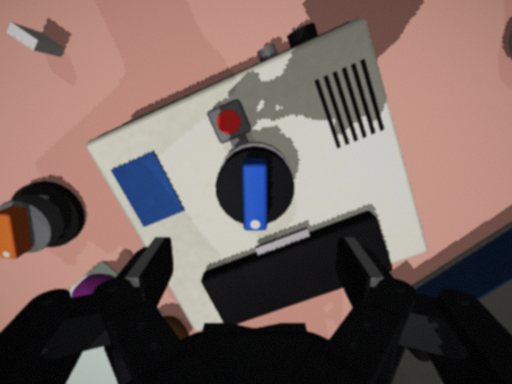

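The wrist view shows the red button down at (229,121) and the blue bar upright in the image from (257,155) to (255,228). The dot is at (255,224), and the fingers will straddle the bar. Descending to grip.

Call:
{"api": "servo_tool", "payload": {"moves": [[[0,0,-0.5],[0.002,-0.0005,0.03],100],[[0,0,0],[0,0,0.03],100],[[0,0,0],[0,0,0.02],100],[[0,0,0],[0,0,0.012],100],[[0,0,0],[0,0,0],40],[[0,0,0],[0,0,0],40],[[0,0,0],[0,0,0],40]], "force": 40}}

```text
time: 6.85
ee_pos: [0.5913, -0.0277, 0.1385]
tcp_rot: [179.9, 0.1, 140.0]
wrist_force: [-0.1, -1.5, 0.0]
opening: 0.0442
grasp_force: 0.0
```

Call:
{"api": "servo_tool", "payload": {"moves": [[[0,0,0],[0,0,0],0],[[0,0,0],[0,0,0],0],[[0,0,0],[0,0,0],0]], "force": 40}}

```text
time: 7.15
ee_pos: [0.5913, -0.0276, 0.1379]
tcp_rot: [179.9, 0.1, 140.0]
wrist_force: [-0.3, 1.5, 5.7]
opening: 0.0188
grasp_force: 40.4
```

Call:
{"api": "servo_tool", "payload": {"moves": [[[0,0,0],[0,0,0],45],[[0,0,0],[0,0,0],45],[[0,0,0],[0,0,0.003],45],[[0,0,0],[0,0,0.003],45],[[0,0,0],[0,0,0],45],[[0,0,0],[0,0,0],0],[[0,0,0],[0,0,0],0],[[0,0,0],[0,0,0],0],[[0,0,0],[0,0,0],0]], "force": 40}}

```text
time: 8.05
ee_pos: [0.5907, -0.0277, 0.1308]
tcp_rot: [-180.0, -0.0, 140.0]
wrist_force: [-0.3, 0.1, -1.6]
opening: 0.0193
grasp_force: 42.5
```

Call:
{"api": "servo_tool", "payload": {"moves": [[[0,0,-3],[0,0,0],0],[[0,0,-4],[0,0,0],0],[[0,0,-4],[0,0,0],0],[[0,0,0],[0,0,0],0]]}}

```text
time: 8.45
ee_pos: [0.5905, -0.0278, 0.1308]
tcp_rot: [-180.0, -0.0, 151.1]
wrist_force: [-1.7, -0.1, -0.4]
opening: 0.0196
grasp_force: 42.6
```

```bash
cat > f.py <<'E'
from g import *
o=get_obs();print(o["time"],o["ee_pos"],o["tcp_rot"],o["wrist_force"],"T",o["torque"],o["opening"],o["grasp_force"])
E
python3 f.py
```

```text
8.45 [ 0.5905 -0.0278  0.1308] [-179.9807   -0.0209  151.0917] [-1.6683 -0.0728 -0.3549] T [-0.0837  0.3299 -0.0166] 0.019573366785767154 42.5733482837677
```

Call:
{"api": "servo_tool", "payload": {"moves": [[[0,0,-5],[0,0,0],0],[[0,0,-5],[0,0,0],0],[[0,0,-5],[0,0,0],0],[[0,0,-5],[0,0,0],0],[[0,0,-5],[0,0,0],0],[[0,0,-5],[0,0,0],0],[[0,0,-5],[0,0,0],0],[[0,0,-3],[0,0,0],0],[[0,0,0],[0,0,0],0]]}}

```text
time: 9.35
ee_pos: [0.5907, -0.0279, 0.1308]
tcp_rot: [-180.0, -0.0, -171.0]
wrist_force: [0.0, -2.0, -1.1]
opening: 0.0191
grasp_force: 42.5
```

```bash
python3 f.py
```

```text
9.35 [ 0.5907 -0.0279  0.1308] [-179.9849   -0.0194 -171.0361] [ 0.0132 -2.0358 -1.1117] T [-0.2986  0.1636 -0.0141] 0.019056588853531533 42.49452352523804
```

Call:
{"api": "servo_tool", "payload": {"moves": [[[0,0,-2],[0,0,0],0],[[0,0,-2],[0,0,0],0],[[0,0,0],[0,0,0],0]]}}

```text
time: 9.65
ee_pos: [0.5907, -0.0278, 0.1308]
tcp_rot: [-180.0, -0.0, -167.1]
wrist_force: [-0.7, -0.4, -0.9]
opening: 0.0193
grasp_force: 42.5
```

```bash
python3 f.py
```

```text
9.65 [ 0.5907 -0.0278  0.1308] [-179.988    -0.01   -167.0917] [-0.7471 -0.424  -0.879 ] T [-0.3256  0.2417 -0.0712] 0.01927123321052983 42.52033710479736
```

Call:
{"api": "servo_tool", "payload": {"moves": [[[0,0,-2],[0,0,0],0],[[0,0,0],[0,0,0],0]]}}

```text
time: 9.85
ee_pos: [0.5908, -0.0278, 0.1308]
tcp_rot: [-180.0, -0.0, -165.1]
wrist_force: [-1.5, -1.0, -0.9]
opening: 0.0194
grasp_force: 42.5
```

```bash
python3 f.py
```

```text
9.85 [ 0.5908 -0.0278  0.1308] [-179.9955   -0.0077 -165.0861] [-1.5282 -1.0138 -0.9242] T [-0.3153  0.2081 -0.006 ] 0.01939833066535133 42.52583563327789
```

Call:
{"api": "servo_tool", "payload": {"moves": [[[0,0,-2],[0,0,0],0],[[0,0,0],[0,0,0],0]]}}

```text
time: 10.05
ee_pos: [0.5908, -0.0278, 0.1308]
tcp_rot: [-180.0, -0.0, -163.1]
wrist_force: [-1.5, -0.6, -1.9]
opening: 0.0194
grasp_force: 42.5
```

```bash
python3 f.py
```

```text
10.05 [ 0.5908 -0.0278  0.1308] [-179.9991   -0.0045 -163.0735] [-1.4554 -0.6167 -1.8835] T [-0.2494  0.2538 -0.0146] 0.019435190399593558 42.49583423137665
```

Call:
{"api": "servo_tool", "payload": {"moves": [[[0,0,0],[0,0,0],0],[[0,0,-2],[0,0,0],0],[[0,0,0],[0,0,0],0]], "force": 25}}

```text
time: 10.35
ee_pos: [0.5908, -0.0277, 0.1308]
tcp_rot: [180.0, -0.0, -161.0]
wrist_force: [0.1, -0.3, -0.9]
opening: 0.0194
grasp_force: 42.4
```

```bash
python3 f.py
```

```text
10.35 [ 0.5908 -0.0277  0.1308] [ 179.9968   -0.0028 -161.0208] [ 0.0571 -0.2935 -0.9452] T [-0.2583  0.1669  0.0186] 0.01937251935620165 42.43251442909241
```

Call:
{"api": "servo_tool", "payload": {"moves": [[[0,0,-1.5],[0,0,0],0],[[0,0,0],[0,0,0],0]]}}

```text
time: 10.55
ee_pos: [0.5908, -0.0277, 0.1309]
tcp_rot: [180.0, -0.0, -159.4]
wrist_force: [-0.2, -1.0, -2.1]
opening: 0.0194
grasp_force: 42.5
```

```bash
python3 f.py
```

```text
10.55 [ 0.5908 -0.0277  0.1309] [ 179.9983   -0.0019 -159.4492] [-0.1611 -1.0238 -2.1323] T [-0.2392  0.1885 -0.0512] 0.01936367350979876 42.46425211429596
```

Call:
{"api": "servo_tool", "payload": {"moves": [[[0,0,-1.5],[0,0,0],0],[[0,0,0],[0,0,0],0]]}}

```text
time: 10.75
ee_pos: [0.5908, -0.0277, 0.1308]
tcp_rot: [180.0, -0.0, -157.9]
wrist_force: [-0.4, -2.3, -1.1]
opening: 0.0189
grasp_force: 42.4
```

```bash
python3 f.py
```

```text
10.75 [ 0.5908 -0.0277  0.1308] [ 179.9991   -0.0013 -157.9095] [-0.4389 -2.2922 -1.1459] T [-0.3541  0.1523  0.0354] 0.01891791483602206 42.44212210178375
```

Call:
{"api": "servo_tool", "payload": {"moves": [[[0,0,-1.5],[0,0,0],0],[[0,0,0],[0,0,0],0]]}}

```text
time: 10.95
ee_pos: [0.5907, -0.0278, 0.1308]
tcp_rot: [-180.0, -0.0, -156.4]
wrist_force: [-1.5, -1.8, -2.3]
opening: 0.0189
grasp_force: 42.4
```

```bash
python3 f.py
```

```text
10.95 [ 0.5907 -0.0278  0.1308] [-179.9988   -0.0096 -156.3966] [-1.5245 -1.7511 -2.2808] T [-0.3964  0.136  -0.002 ] 0.018905725403107466 42.40206778049469
```

Call:
{"api": "servo_tool", "payload": {"moves": [[[0,0,-1.5],[0,0,0],0],[[0,0,0],[0,0,0],0]]}}

```text
time: 11.15
ee_pos: [0.5907, -0.0278, 0.1308]
tcp_rot: [-180.0, -0.0, -154.9]
wrist_force: [-1.2, -0.9, -2.0]
opening: 0.019
grasp_force: 42.4
```

```bash
python3 f.py
```

```text
11.15 [ 0.5907 -0.0278  0.1308] [-179.9959   -0.0106 -154.8928] [-1.186  -0.9331 -2.009 ] T [-0.4695  0.2058 -0.0316] 0.018954587525720625 42.376468777656555
```

Call:
{"api": "servo_tool", "payload": {"moves": [[[0,0,-1.5],[0,0,0],0],[[0,0,0],[0,0,0],0]]}}

```text
time: 11.35
ee_pos: [0.5908, -0.0278, 0.1309]
tcp_rot: [-180.0, -0.0, -153.4]
wrist_force: [-1.8, -3.0, -1.1]
opening: 0.0193
grasp_force: 42.4
```

```bash
python3 f.py
```

```text
11.35 [ 0.5908 -0.0278  0.1309] [-179.992    -0.0074 -153.3915] [-1.7508 -2.9935 -1.1203] T [-0.6239  0.2158 -0.0895] 0.019293090951365867 42.352824211120605
```

Call:
{"api": "servo_tool", "payload": {"moves": [[[0,0,-1.5],[0,0,0],0],[[0,0,0],[0,0,0],0]]}}

```text
time: 11.55
ee_pos: [0.5907, -0.0278, 0.1309]
tcp_rot: [-180.0, -0.0, -151.9]
wrist_force: [-0.9, -3.0, -1.8]
opening: 0.019
grasp_force: 42.3
```

```bash
python3 f.py
```

```text
11.55 [ 0.5907 -0.0278  0.1309] [-179.9903   -0.0112 -151.8924] [-0.8713 -3.0324 -1.7884] T [-0.7633  0.2316 -0.0081] 0.01904239249843364 42.32609510421753
```

Call:
{"api": "servo_tool", "payload": {"moves": [[[0,0,-1.5],[0,0,0],0],[[0,0,0],[0,0,0],0]]}}

```text
time: 11.75
ee_pos: [0.5907, -0.0278, 0.1309]
tcp_rot: [-180.0, -0.0, -150.4]
wrist_force: [-0.4, -3.7, -3.5]
opening: 0.0191
grasp_force: 42.3
```

```bash
python3 f.py
```

```text
11.75 [ 0.5907 -0.0278  0.1309] [-179.9891   -0.0107 -150.3903] [-0.3509 -3.6625 -3.5184] T [-0.9312  0.2647  0.0205] 0.019107349562166105 42.308878898620605
```

Call:
{"api": "servo_tool", "payload": {"moves": [[[0,0,0],[0.0003,-0.0006,0],0],[[0,0,-1.5],[0,0,0],0],[[0,0,0],[0,0,0],0]]}}

```text
time: 12.05
ee_pos: [0.5908, -0.0282, 0.1309]
tcp_rot: [180.0, 0.0, -148.9]
wrist_force: [-1.1, -1.1, -2.9]
opening: 0.0187
grasp_force: 42.3
```

```bash
python3 f.py
```

```text
12.05 [ 0.5908 -0.0282  0.1309] [ 179.9837    0.0103 -148.8778] [-1.0596 -1.1298 -2.9138] T [-0.3896  0.2534 -0.0199] 0.01869329063379355 42.3012113571167
```

Call:
{"api": "servo_tool", "payload": {"moves": [[[0,0,-1.5],[0,0,0],0],[[0,0,0],[0,0,0],0]]}}

```text
time: 12.25
ee_pos: [0.5908, -0.0283, 0.1309]
tcp_rot: [180.0, 0.0, -147.4]
wrist_force: [-0.5, -1.4, -3.5]
opening: 0.019
grasp_force: 42.3
```

```bash
python3 f.py
```

```text
12.25 [ 0.5908 -0.0283  0.1309] [ 179.9945    0.0058 -147.3821] [-0.5338 -1.449  -3.4695] T [-0.3545  0.1703 -0.0217] 0.019032739357380587 42.28742837905884
```

Better. Continuing toward the stop.

Call:
{"api": "servo_tool", "payload": {"moves": [[[0,0,-1.5],[0,0,0],0],[[0,0,0],[0,0,0],0]]}}

```text
time: 12.45
ee_pos: [0.5909, -0.0283, 0.1309]
tcp_rot: [180.0, 0.0, -145.9]
wrist_force: [-0.6, -0.9, -3.3]
opening: 0.0192
grasp_force: 42.3
```

```bash
python3 f.py
```

```text
12.45 [ 0.5909 -0.0283  0.1309] [ 179.9967    0.0071 -145.8825] [-0.62   -0.8514 -3.3446] T [-0.3505  0.1489  0.0414] 0.01923683898389212 42.259435057640076
```

Call:
{"api": "servo_tool", "payload": {"moves": [[[0,0,-1.5],[0,0,0],0],[[0,0,0],[0,0,0],0]]}}

```text
time: 12.65
ee_pos: [0.5908, -0.0283, 0.1309]
tcp_rot: [180.0, 0.0, -144.4]
wrist_force: [-0.8, -1.2, -2.9]
opening: 0.0189
grasp_force: 42.2
```

```bash
python3 f.py
```

```text
12.65 [ 0.5908 -0.0283  0.1309] [ 179.9942    0.0075 -144.3835] [-0.8269 -1.2044 -2.9094] T [-0.3046  0.1303 -0.0096] 0.018888749895691535 42.22187340259552
```

Call:
{"api": "servo_tool", "payload": {"moves": [[[0,0,-1.5],[0,0,0],0],[[0,0,0],[0,0,0],0]]}}

```text
time: 12.85
ee_pos: [0.5908, -0.0283, 0.1309]
tcp_rot: [180.0, 0.0, -142.9]
wrist_force: [-0.6, -1.6, -3.1]
opening: 0.0191
grasp_force: 42.2
```

```bash
python3 f.py
```

```text
12.85 [ 0.5908 -0.0283  0.1309] [ 179.9939    0.0057 -142.8832] [-0.6486 -1.5895 -3.0889] T [-0.2204  0.0655 -0.0094] 0.01907387333667095 42.24999189376831
```

Call:
{"api": "servo_tool", "payload": {"moves": [[[0,0,-1.5],[0,0,0],0],[[0,0,0],[0,0,0],0]]}}

```text
time: 13.05
ee_pos: [0.5909, -0.0284, 0.1309]
tcp_rot: [-180.0, 0.0, -141.4]
wrist_force: [-0.5, -2.0, -4.3]
opening: 0.019
grasp_force: 42.2
```

```bash
python3 f.py
```

```text
13.05 [ 0.5909 -0.0284  0.1309] [-179.997     0.0053 -141.3849] [-0.5049 -1.9928 -4.2968] T [-0.2998 -0.0002 -0.0061] 0.0189660288688069 42.21350312232971
```

Call:
{"api": "servo_tool", "payload": {"moves": [[[0,0,-1.5],[0,0,0],0],[[0,0,0],[0,0,0],0]]}}

```text
time: 13.25
ee_pos: [0.5909, -0.0284, 0.1309]
tcp_rot: [-180.0, 0.0, -139.9]
wrist_force: [1.0, -1.2, -2.7]
opening: 0.0193
grasp_force: 42.2
```

```bash
python3 f.py
```

```text
13.25 [ 0.5909 -0.0284  0.1309] [-179.9913    0.0013 -139.8915] [ 1.0239 -1.2494 -2.734 ] T [-0.3314 -0.1068  0.0156] 0.019250221623426506 42.160497307777405
```

Call:
{"api": "servo_tool", "payload": {"moves": [[[0,0,-1.5],[0,0,0],0],[[0,0,0],[0,0,0],0]]}}

```text
time: 13.45
ee_pos: [0.5908, -0.0285, 0.1309]
tcp_rot: [-180.0, -0.0, -138.4]
wrist_force: [0.9, -1.3, -3.9]
opening: 0.0194
grasp_force: 42.2
```

```bash
python3 f.py
```

```text
13.45 [ 0.5908 -0.0285  0.1309] [-179.993    -0.0018 -138.3907] [ 0.9074 -1.255  -3.8942] T [-0.4662 -0.1191 -0.012 ] 0.019360474543156554 42.157092690467834
```

Call:
{"api": "servo_tool", "payload": {"moves": [[[0,0,-1.5],[0,0,0],0],[[0,0,0],[0,0,0],0]]}}

```text
time: 13.65
ee_pos: [0.5909, -0.0285, 0.1309]
tcp_rot: [-180.0, 0.0, -136.9]
wrist_force: [1.5, -2.0, -4.7]
opening: 0.0194
grasp_force: 42.1
```

```bash
python3 f.py
```

```text
13.65 [ 0.5909 -0.0285  0.1309] [-179.9843    0.0026 -136.8914] [ 1.5093 -2.0075 -4.7248] T [-0.5127 -0.3428 -0.0344] 0.019419378452734344 42.130005955696106
```

Call:
{"api": "servo_tool", "payload": {"moves": [[[0,0,-1.5],[0,0,0],0],[[0,0,0],[0,0,0],0]]}}

```text
time: 13.85
ee_pos: [0.5913, -0.0286, 0.1309]
tcp_rot: [-179.9, 0.0, -135.4]
wrist_force: [4.0, -2.6, -5.3]
opening: 0.0191
grasp_force: 42.0
```

```bash
python3 f.py
```

```text
13.85 [ 0.5913 -0.0286  0.1309] [-179.9391    0.0169 -135.3775] [ 3.9921 -2.5622 -5.3313] T [-0.8297 -0.9337 -0.1299] 0.01911089828499752 41.95446252822876
```

Contact on one lug's stop: the force direction and the torque both match it. I'll centre the head slightly and confirm with a small turn.

Call:
{"api": "servo_tool", "payload": {"moves": [[[0,0,0],[0,-0.0007,0],0],[[0,0,0],[0,0,0],0]]}}

```text
time: 14.05
ee_pos: [0.5914, -0.0288, 0.1309]
tcp_rot: [180.0, 0.0, -135.5]
wrist_force: [2.7, -1.6, -5.1]
opening: 0.0192
grasp_force: 42.1
```

```bash
python3 f.py
```

```text
14.05 [ 0.5914 -0.0288  0.1309] [ 179.9888    0.0163 -135.4541] [ 2.7319 -1.5926 -5.1002] T [-0.4567 -0.6854 -0.0914] 0.019189786124398645 42.0702588558197
```

Call:
{"api": "servo_tool", "payload": {"moves": [[[0,0,-1],[0,0,0],0],[[0,0,0],[0,0,0],0]]}}

```text
time: 14.25
ee_pos: [0.5916, -0.029, 0.1309]
tcp_rot: [-180.0, 0.0, -134.4]
wrist_force: [4.7, -1.3, -5.3]
opening: 0.0194
grasp_force: 41.9
```

```bash
python3 f.py
```

```text
14.25 [ 0.5916 -0.029   0.1309] [-179.9642    0.0123 -134.4005] [ 4.6698 -1.3241 -5.2711] T [-0.788  -1.0202 -0.1186] 0.019434941752509476 41.92959487438202
```

Call:
{"api": "servo_tool", "payload": {"moves": [[[0,0,0],[0,-0.001,0],0],[[0,0,0],[0,0,0],0]]}}

```text
time: 14.45
ee_pos: [0.5917, -0.0293, 0.1309]
tcp_rot: [179.9, -0.0, -134.4]
wrist_force: [1.4, -0.1, -3.1]
opening: 0.0192
grasp_force: 42.2
```

```bash
python3 f.py
```

```text
14.45 [ 0.5917 -0.0293  0.1309] [ 179.9455   -0.004  -134.4424] [ 1.4154 -0.0545 -3.1408] T [-0.0799 -0.1759 -0.0301] 0.019152666380704706 42.215232253074646
```

Call:
{"api": "servo_tool", "payload": {"moves": [[[0,0,-1],[0,0,0],0],[[0,0,0],[0,0,0],0]]}}

```text
time: 14.65
ee_pos: [0.592, -0.0296, 0.1309]
tcp_rot: [180.0, -0.0, -133.4]
wrist_force: [0.6, -1.0, -3.7]
opening: 0.019
grasp_force: 42.1
```

```bash
python3 f.py
```

```text
14.65 [ 0.592  -0.0296  0.1309] [ 179.9972   -0.0043 -133.4061] [ 0.5877 -1.0358 -3.6983] T [-0.2349 -0.4045 -0.1108] 0.019002828237313165 42.12846279144287
```

Call:
{"api": "servo_tool", "payload": {"moves": [[[0,0,-1],[0,0,0],0],[[0,0,0],[0,0,0],0]]}}

```text
time: 14.85
ee_pos: [0.5922, -0.0298, 0.1309]
tcp_rot: [-180.0, 0.0, -132.4]
wrist_force: [3.5, -2.2, -4.5]
opening: 0.0194
grasp_force: 42.0
```

```bash
python3 f.py
```

```text
14.85 [ 0.5922 -0.0298  0.1309] [-179.9647    0.0019 -132.422 ] [ 3.533  -2.2184 -4.4976] T [-0.5972 -0.8991 -0.1331] 0.019365018265974993 42.016863226890564
```

Call:
{"api": "servo_tool", "payload": {"moves": [[[0,0,0],[0,-0.001,0],0],[[0,0,0],[0,0,0],0]]}}

```text
time: 15.05
ee_pos: [0.5924, -0.0301, 0.1309]
tcp_rot: [179.9, -0.0, -132.5]
wrist_force: [-0.6, -0.2, -2.5]
opening: 0.0194
grasp_force: 42.3
```

```bash
python3 f.py
```

```text
15.05 [ 0.5924 -0.0301  0.1309] [ 179.9454   -0.008  -132.4564] [-0.6003 -0.1803 -2.4575] T [-0.0483  0.0458  0.037 ] 0.019420849401444836 42.336722016334534
```

Call:
{"api": "servo_tool", "payload": {"moves": [[[0,0,-1],[0,0,0],0],[[0,0,0],[0,0,0],0]]}}

```text
time: 15.25
ee_pos: [0.5926, -0.0301, 0.1309]
tcp_rot: [180.0, -0.0, -131.4]
wrist_force: [-0.5, 0.5, -2.5]
opening: 0.0189
grasp_force: 42.4
```

```bash
python3 f.py
```

```text
15.25 [ 0.5926 -0.0301  0.1309] [ 179.9728   -0.0008 -131.4304] [-0.5481  0.4652 -2.4614] T [ 0.0084 -0.0156 -0.4269] 0.01892942741568591 42.43755519390106
```

Tz is now −0.43 N·m with no side force, so both lugs are on the stop. I'll ease off half a degree and begin a careful lift.

Call:
{"api": "servo_tool", "payload": {"moves": [[[0,0,0.5],[0,0,0],0],[[0,0,0],[0,0,-0.002],0],[[0,0,0],[0,0,-0.002],0],[[0,0,0],[0,0,0],0]]}}

```text
time: 15.65
ee_pos: [0.5925, -0.0302, 0.1349]
tcp_rot: [180.0, -0.0, -132.0]
wrist_force: [-1.2, -0.0, -4.3]
opening: 0.0189
grasp_force: 42.1
```

```bash
python3 f.py
```

```text
15.65 [ 0.5925 -0.0302  0.1349] [ 179.9718   -0.0184 -131.9574] [-1.2362 -0.0318 -4.3365] T [-0.0003  0.2755 -0.1032] 0.018879884430415345 42.06331551074982
```

Call:
{"api": "servo_tool", "payload": {"moves": [[[0,0,0],[0,0,-0.0015],0],[[0,0,0],[0,0,0],0]]}}

```text
time: 15.85
ee_pos: [0.5926, -0.0302, 0.1364]
tcp_rot: [180.0, -0.0, -132.0]
wrist_force: [-1.2, 0.7, -4.8]
opening: 0.019
grasp_force: 42.0
```

```bash
python3 f.py
```

```text
15.85 [ 0.5926 -0.0302  0.1364] [ 179.9752   -0.0114 -131.9573] [-1.2239  0.6825 -4.8202] T [ 0.1161  0.3471 -0.156 ] 0.018990695104922406 41.97342395782471
```

Call:
{"api": "servo_tool", "payload": {"moves": [[[0,0,0],[0,0,-0.002],0],[[0,0,0],[0,0,0],0]]}}

```text
time: 16.05
ee_pos: [0.5927, -0.0302, 0.1387]
tcp_rot: [180.0, 0.0, -132.0]
wrist_force: [-2.2, -0.2, -4.2]
opening: 0.0196
grasp_force: 42.1
```

```bash
python3 f.py
```

```text
16.05 [ 0.5927 -0.0302  0.1387] [ 179.9934    0.0014 -131.958 ] [-2.2477 -0.1523 -4.2279] T [ 0.0965  0.4977 -0.0859] 0.019637757814514694 42.11334586143494
```

Call:
{"api": "servo_tool", "payload": {"moves": [[[0,0,0],[0,0,-0.003],0],[[0,0,0],[0,0,-0.003],0],[[0,0,0],[0,0,-0.004],0],[[0,0,0],[0,0,-0.005],0],[[0,0,0],[0,0,-0.01],0],[[0,0,0],[0,0,-0.02],0],[[0,0,0],[0,0,-0.02],0],[[0,0,0],[0,0,0],0]]}}

```text
time: 16.85
ee_pos: [0.5939, -0.0303, 0.2071]
tcp_rot: [-179.8, 0.2, -132.0]
wrist_force: [0.0, -0.8, -3.0]
opening: 0.0191
grasp_force: 42.3
```

```bash
python3 - <<'E'
from g import *
go([.454,.317,.12])
p,d=camera("wrist")
for c in ["wrist","scene","top"]:
    if c!="wrist": p,d=save(c,c+"_lift.png")
    P=cloud(c,d);I=p.astype(int)
    rim=(np.hypot(P[...,0]-.4545,P[...,1]-.317)<.065)&(I.sum(-1)<150)&(d>0)&(P[...,2]<.025)&(P[...,2]>.011)
    print(c,rim.sum(), cv2.minAreaRect((P[rim][:,:2]*1000).astype(np.float32)) if rim.sum()>9 else "", P[rim].mean(0))
    for r in mark_of("rest_floor",c)[:3]: print(round(r["score"],2),w(c,r["xyz"]))
cv2.imwrite("pics/w3.png",camera("wrist")[0][:,:,::-1])
E
python3 f.py
```

```text
t 16.85 pos [ 0.5939 -0.0303  0.2071] rot [-179.7662    0.1911 -131.9618] q [ -2.9236  10.4526  13.4583  92.7037   0.0012 -50.9614] shift [-0.1644  0.3366  0.0863] az None
wrist 834 ((464.15692138671875, 309.86260986328125), (90.05375671386719, 68.07157135009766), 63.679805755615234) [0.4656 0.3025 0.0133]
0.56 [0.4531 0.316  0.0031]
scene 312 ((457.9784851074219, 315.6179504394531), (88.66007995605469, 89.53250885009766), 3.816290855407715) [0.4616 0.3126 0.0158]
0.91 [0.327  0.3452 0.006 ]
0.8 [0.4513 0.3203 0.0052]
0.71 [0.4858 0.4523 0.008 ]
top 229 ((453.73101806640625, 317.29718017578125), (86.41254425048828, 90.54109954833984), 1.48953378200531) [0.4528 0.3161 0.0161]
0.96 [0.327  0.3436 0.0104]
0.87 [0.453  0.3168 0.0094]
0.75 [0.4832 0.446  0.0039]
17.2 [ 0.5924 -0.0302  0.2024] [ 179.9321   -0.0534 -131.961 ] [ 0.0672 -0.3758 -4.2508] T [ 0.0582 -0.0092  0.0092] 0.018819485560107478 42.275070548057556
```

View pics/w3.png

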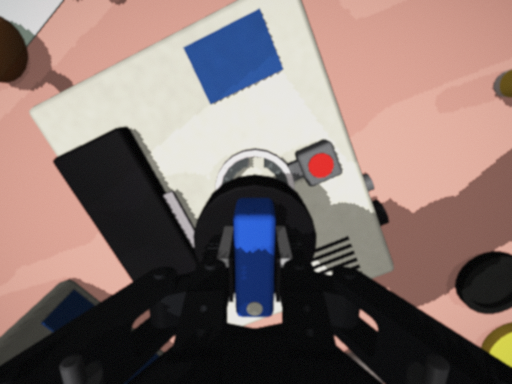

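The head is off, held squarely at (255,255) in the wrist view, with the empty collar behind it and the rest at (490,282). Moving over the rest.

Call:
{"api": "servo_tool", "payload": {"moves": [[[0,0,0],[-0.0092,0.0186,0],0],[[0,0,0],[-0.0184,0.0372,0],0],[[0,0,0],[-0.0184,0.0372,0],0],[[0,0,0],[-0.0184,0.0372,0],0],[[0,0,0],[-0.0184,0.0372,0],0],[[0,0,0],[-0.0184,0.0372,0],0],[[0,0,0],[-0.0184,0.0372,0.02],0],[[0,0,0],[-0.0184,0.0372,0.02],0],[[0,0,0],[-0.0184,0.0372,0.02],0],[[0,0,0],[-0.0092,0.0186,0.02],0],[[0,0,0],[0,0,0.02],0],[[0,0,0],[0,0,0],0]]}}

```text
time: 18.4
ee_pos: [0.4526, 0.3164, 0.1]
tcp_rot: [179.9, -0.3, -131.9]
wrist_force: [-0.6, 0.1, -4.3]
opening: 0.0189
grasp_force: 42.1
```

```bash
python3 - <<'E'
from g import *
go([.454,.317,.052])
p,d=save("wrist","w4.png");P=cloud("wrist",d);I=p.astype(int);R,G,B=I[...,0],I[...,1],I[...,2]
b=(B>R+30)&(B>G+20)&(d>0)&(np.hypot(P[...,0]-.454,P[...,1]-.317)<.05)
q=P[b]; print(q.mean(0),np.percentile(q[:,2],[5,50,95]),cv2.minAreaRect((q[:,:2]*1000).astype(np.float32)))
for n in ["head_bar","head_mid","rest_floor"]:
    for r in mark_of(n,"wrist")[:2]: print(n,round(r["score"],2),w("wrist",r["xyz"]))
rim=(np.hypot(P[...,0]-.4545,P[...,1]-.317)<.065)&(d>0)&(P[...,2]<.025)&(P[...,2]>.011); print(rim.sum(),cv2.minEnclosingCircle((P[rim][:,:2]*1000).astype(np.float32)))
save("scene","s4.png")
for n in ["head_mid","rest_floor"]:
    for r in mark_of(n,"scene")[:3]: print(n,round(r["score"],2),w("scene",r["xyz"]))
E
```

```text
t 18.4 pos [0.4526 0.3164 0.1   ] rot [ 179.9322   -0.3086 -131.8757] q [ 34.957    5.0273  -4.381   80.9077  -0.0043 -13.1671] shift [-0.0017 -0.0007  0.048 ] az None
[0.4499 0.3126 0.1232] [0.1091 0.125  0.126 ] ((455.51788330078125, 317.77960205078125), (58.39362335205078, 21.9862060546875), 48.8160285949707)
head_bar 0.91 [0.4535 0.3199 0.1166]
rest_floor 0.57 [0.3284 0.3429 0.011 ]
rest_floor 0.34 [0.4733 0.3373 0.1285]
2104 ((454.77215576171875, 316.54119873046875), 46.774627685546875)
head_mid 0.73 [0.4542 0.3213 0.095 ]
rest_floor 0.9 [0.4505 0.3198 0.0071]
rest_floor 0.82 [0.4846 0.4561 0.0081]
rest_floor 0.79 [0.3286 0.3435 0.0036]
```

View pics/s4.png

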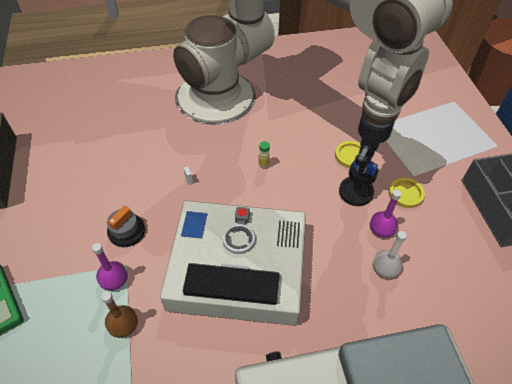

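The scene shows the head directly above the black rest at (357,190), and the measured centres agree within about 2 mm. Lowering it.

Call:
{"api": "servo_tool", "payload": {"moves": [[[0,0,0],[0,0,0.01],0],[[0,0,0],[0,0,0.01],0],[[0,0,0],[0,0,0.01],0],[[0,0,0],[0,0,0.008],0],[[0,0,0],[0,0,0.004],0],[[0,0,0],[0,0,0.002],0],[[0,0,0],[0,0,0],0]]}}

```text
time: 19.45
ee_pos: [0.4545, 0.3167, 0.0592]
tcp_rot: [180.0, -0.0, -132.0]
wrist_force: [-0.7, -0.6, -3.6]
opening: 0.0194
grasp_force: 42.2
```

Call:
{"api": "servo_tool", "payload": {"moves": [[[0,0,0],[0,0,0.001],0],[[0,0,0],[0,0,0.001],0],[[0,0,0],[0,0,0],0]]}}

```text
time: 19.75
ee_pos: [0.4546, 0.3168, 0.0575]
tcp_rot: [-180.0, 0.0, -132.0]
wrist_force: [-0.3, -0.1, -3.4]
opening: 0.0189
grasp_force: 42.2
```

Call:
{"api": "servo_tool", "payload": {"moves": [[[0,0,0],[0,0,0.001],0],[[0,0,0],[0,0,0.001],0],[[0,0,0],[0,0,0.001],0],[[0,0,0],[0,0,0],0]]}}

```text
time: 20.15
ee_pos: [0.4544, 0.3167, 0.0542]
tcp_rot: [180.0, -0.0, -132.0]
wrist_force: [0.1, 0.1, -2.9]
opening: 0.019
grasp_force: 42.2
```

Call:
{"api": "servo_tool", "payload": {"moves": [[[0,0,0],[0,0,0.001],0],[[0,0,0],[0,0,0.001],0],[[0,0,0],[0,0,0],0]]}}

```text
time: 20.45
ee_pos: [0.4545, 0.3167, 0.0522]
tcp_rot: [180.0, -0.0, -132.0]
wrist_force: [-0.2, -0.3, -3.9]
opening: 0.0193
grasp_force: 42.2
```

Call:
{"api": "servo_tool", "payload": {"moves": [[[0,0,0],[0,0,0.001],0],[[0,0,0],[0,0,0],0]]}}

```text
time: 20.65
ee_pos: [0.4546, 0.3168, 0.0518]
tcp_rot: [-180.0, 0.0, -132.0]
wrist_force: [-0.9, -0.1, 0.8]
opening: 0.0192
grasp_force: 42.7
```

Call:
{"api": "servo_tool", "payload": {"moves": [[[0,0,0],[0,0,0.001],0],[[0,0,0],[0,0,0],0]]}}

```text
time: 20.85
ee_pos: [0.4546, 0.3169, 0.0518]
tcp_rot: [-180.0, 0.1, -132.0]
wrist_force: [-4.0, -2.8, 8.4]
opening: 0.0191
grasp_force: 43.7
```

Seated on the floor. Releasing and retreating straight up.

Call:
{"api": "servo_tool", "payload": {"moves": [[[0,0,0],[0,0,-0.001],0],[[0,0,0],[0,0,0],35],[[0,0,0],[0,0,0],60],[[0,0,0],[0,0,0],80],[[0,0,0],[0,0,0],80],[[0,0,0],[0,0,-0.01],80],[[0,0,0],[0,0,-0.03],80],[[0,0,0],[0,0,-0.05],80],[[0,0,0],[0,0,-0.05],80],[[0,0,0],[0,0,-0.03],80],[[0,0,0],[0,0,0],80]]}}

```text
time: 21.95
ee_pos: [0.4558, 0.3176, 0.2275]
tcp_rot: [-179.9, 0.5, -132.0]
wrist_force: [-0.1, 0.4, 0.3]
opening: 0.0683
grasp_force: 0.0
```

```bash
python3 - <<'E'
from g import *
o=get_obs();print(o["time"],o["ee_pos"],o["wrist_force"],o["opening"])
p,d=save("wrist","w5.png");P=cloud("wrist",d);I=p.astype(int);R,G,B=I[...,0],I[...,1],I[...,2]
b=(B>R+30)&(B>G+20)&(d>0)&(np.hypot(P[...,0]-.454,P[...,1]-.317)<.05)&(P[...,2]>.065)
q=P[b]; print(q.mean(0),np.percentile(q[:,2],[5,50,95]),cv2.minAreaRect((q[:,:2]*1000).astype(np.float32)))
E
```

```text
21.95 [0.4558 0.3176 0.2275] [-0.1178  0.422   0.2824] 0.06834642399524783
[0.4528 0.3171 0.0719] [0.0705 0.072  0.0731] ((454.0954895019531, 318.65460205078125), (56.207794189453125, 18.98782730102539), 47.93010330200195)
```

View pics/w5.png

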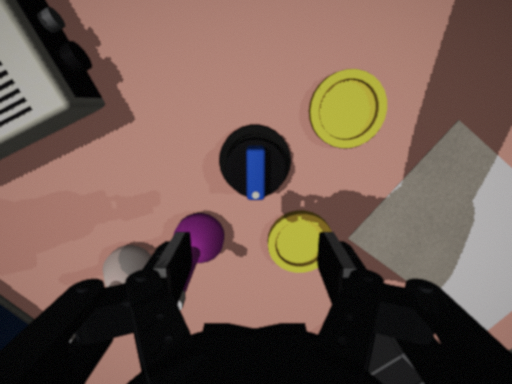

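The head stands upright, centred in the black rest at (255,160), and the gripper is clear of it.

```bash
python3 -c "
from workcell import *
print(job_done())"
```

```text
the job is handed in; nothing more can be done
None
```

I pressed the release fully down, twisted the head to its stop (about 89° counter-clockwise), lifted it off and set it upright in the empty black rest. The job was handed in at about 22 s, but no verdict was returned.

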